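# Seat the tube rotor in the keyed hub of the mixer and hold it down

### The job

First swing the blue cover lever of the tube mixer right up and back, clear of the hub. Then take the orange tube rotor out of its white stand by its black grip, put its shaft into the hub, turn it until the key slips into the slot, and push it down against the spring until the disc sits flush on the hub. Finish while still holding the grip and pushing, so that the rotor stays fully home (a colleague will tighten it); leave the jar, the spatula and the tube rack where they are.

Things in the scene. Friction and masses are not known exactly. Their poses are not given: they have to be found in the camera images.
- machine: Tube mixer, a white drive unit 190 x 160 mm, 70 mm high, fixed. Origin on the bench under the hub's axis; x points from the hub to the cover lever's hinge, the grey control panel is on the -x side, z up. Two grey cheeks (16 mm along x, 26 mm over both in y) carry the hinge, up to 136 mm above the bench.
- lever_hinge (a point): Hinge axis of the blue cover lever, between the cheeks, 60 mm from the hub's axis towards the mixer's +x and 130 mm above the bench; the axis runs along the mixer's y.
- lever_knob (a point): Centre of the blue ball (16 mm across) on the cover lever, the place to pinch it: 50 mm from the hinge along the lever and 20 mm above the lever's bar (bar 10 mm wide, 5 mm thick), on a steel stub 8 mm thick. With the lever down the ball is 28 mm above the hub's top face.
- lever (a joint): Angle of the cover lever, rad: 0 lying level across the hub's mouth and blocking it, growing as its free end is raised; 1.57 upright, stop at 1.95 (leaning back away from the hub). Starts between 0 and 0.25. Light friction (about 0.06 N m) holds it wherever it is left.
- hub: Upright metal hub fixed on the mixer, 48 mm across, 52 high, bore 18 mm with a key slot 8.5 mm wide on one side, reaching 19 mm from the axis. Origin on the axis at the hub's foot, 70 mm above the bench; x points to the slot (red line outside); z up. Turned differently each time; it does not rotate. The shaft's plain tip enters 14 mm before the key meets its top face.
- hub_mouth (a point): Centre of the hub's mouth, on its flat top face, 122 mm above the bench; axes as the hub's.
- plunger (a joint): Travel of the brass spring plunger at the bottom of the bore, m: 0 released, its top 30 mm below the hub's top face; grows as it is pressed down, 0.012 when the rotor is flush, stop at 0.0135. It pushes back with 4.5 N at first and 9.3 N when the rotor is flush, so the rotor's own weight (about 2.2 N) does not press it.
- rotor: Orange disc 84 mm across, 16 thick, 6 mm blue caps on top. Black grip 30 (x) by 20 (y), 16-62 mm above the disc's underside: take it across the 20. Steel shaft 16 across, 42 long, last 6 tapered to 10. Brass key on the +x side, 6 wide, out to 13 from the axis, 8-28 mm below the disc; white line on the disc marks it. Origin: axis, disc's underside (lands on the hub's top); z up. 220 g.
- stand: White block 90 x 90 mm, 60 mm high, fixed, with a hole about 33 mm across in which the rotor's shaft hangs freely while the disc rests on top. Origin at the centre of its underside.
- jar: Clear sample jar with a white lid, 64 mm across, 85 mm high, a bystander. Origin at the centre of its underside.
- spatula: Slender steel laboratory spatula, 164 mm long, 16 mm wide, lying on the bench along its own x, a bystander. Origin at its middle.
- tube_rack: Orange tube rack 70 x 150 mm with blue-capped tubes, 98 mm high, a bystander. Origin at the centre of its underside.
Things that resemble listed ones, but are neither listed nor needed, are in the scene too. Leave any pink or purple look-alike of the rotor alone.

How it is judged:
By the outcome, as a careful person would: the job done as asked, in the order asked, and still so for the second after the job is handed in, while the arm keeps its last pose, push and grip.
It also fails if it takes over 58 s, if anything falls off the work surface, if the arm or the gripper's body presses on something with over 40 N, if the wrist force passes 120 N, or if a joint passes its speed limit or range.

### The arm

A 6-joint arm with a two-finger parallel gripper is mounted at the origin on the work surface. World frame = base frame: x ahead of the robot, y to its left, z up, the work surface at z = 0. Lengths are in mm, angles in degrees, forces in N, time in s.
With the tool pointing down it reaches from about 300 to 850 mm from the base axis. Payload 4.2 kg.
Tool frame: the origin (TCP) lies midway between the tips of the shut fingers; the grasp point (between the pads) lies env.grasp_offset behind it (env.grasp_offset is the distance from the TCP to the grasp point, in mm); y points along the fingers, x is the direction in which the jaws open and shut, and the axes are right-handed (so a half turn about y gives the same grasp; the last joint's range is limited). The gripper opens to 91 mm and grips with 3 to 60 N. Pads are 32 mm wide; open, the fingers measure 118 mm over their backs; the gripper's body (76 mm by 178 mm) begins 60 mm behind the grasp point.
Start: joints at [66.406, 18.312, 89.639, -0, 72.044, -1.146], TCP at [219.569, 531.444, 213.976] pointing down, gripper open.
Joint ranges: [-177.97, 177.97], [-48.28, 115.42], [12.27, 149.76], [-77.06, 257.06], [2.81, 150.46], [-146.56, 146.56]. Speed limits (degrees/s): [147.25, 147.25, 180, 180, 180, 180].

### API

Orientations are given as [roll, pitch, yaw] about the fixed x, y, z axes, in that order (R = Rz(yaw) Ry(pitch) Rx(roll)).
In Python, from workcell import state, vision, job, env gives the robot as it stands.
- The arm moves only by the shell command python3 -m handwheel 'ROWS' [FORCE]. ROWS is JSON, a list of rows, each a list of 3 entries, a list of its own where there are three numbers: the finger opening in cm, from 0 to 9.12, then the shift along the tool's x, y, z in cm, then the turn about the tool's y in degrees. A call has 1 to 10 rows; each row is the pose to reach, as a shift and turn from the pose measured when the call began, along the tool's axes at that moment; what a row does not reach only later rows make up. A row lasts 1/10 s, in which the tool goes at most 50 mm and 8.59 degrees, less where a joint would pass 70% of its speed; a pose out of reach is approached as far as the arm can. A call with a gripper value outside its range is refused whole. The fingers move at their own pace and stop on an object; FORCE is the grip in N (left out, the last holds). Time passes only in rows, so rows that repeat a pose let the fingers close. It gives the time, the measured TCP pose, the force and the opening at its end, in the units of the state.
- state(): the state, without advancing time (a new reading comes with each control period).
- vision.grab_frame(name): name is "scene" or "top" or "wrist"; returns the picture (384x512x3 uint8, red, green, blue); there is no depth.
- vision.camera_model(name): a dict with "fov_y" (degrees; the focal length in pixels is half the picture's height over the tangent of half this angle, whatever the lens; pixels are square), "cx", "cy" (the principal point, pixels), "extrinsics" (4x4, takes a point from world to camera coordinates). Camera axes: x right, y up, looking along -z (the intrinsics and any distortion apply to the point x, -y, -z); pixel columns grow to the right and rows downward; lengths in mm; the calibration is good to about 2 mm. A picture is of the moment at which its call begins: read the wrist's pose just before it. camera_model takes no time and is no camera call; for the wrist camera it gives the pose at the moment of the call.
- job.job_done(): hands the job in, once; it reports no verdict.
The state is a dict: "time_s": time; "qpos": joint angles; "qvel": joint speeds; "effort": joint torques, N m; "ee_pos": TCP position; "ee_rot": TCP orientation; "force": force on the tool from outside, world axes, zero at the start; "torque": the same for the moment, N m; "gripper_width": finger opening in mm.
Only numpy, scipy, OpenCV 4.12 (cv2) and the standard library are available. Lean on these libraries where they do the work, as an engineer would, in place of code of your own. Each camera call takes 0.05 s, during which the arm holds its last target.

## Working session

There is one attempt and no reset: what is moved stays moved. The work goes in short steps, Python scripts to look and compute and a shell command to move; the robot and the scene stay as the last step left them, time stands still between calls to the robot, and variables do not carry over. Pictures are saved under pics/ and viewed, and the job is handed in when it is done.

```bash
ls; mkdir -p pics; python3 - <<'E'
from workcell import state, vision, job, env
import cv2
print(env.grasp_offset, [a for a in dir(env) if a[0]!='_'])
print(state())
for n in ["scene","top","wrist"]:
    m=vision.camera_model(n); print(n,m)
    cv2.imwrite(f"pics/{n}0.png",vision.grab_frame(n)[:,:,::-1])
E
```

```text
pics
18.8 ['Unreachable', 'grasp_offset']
{'time_s': 0.0, 'qpos': array([ 6.64072778e+01,  1.83512499e+01,  8.97057953e+01,  1.04165374e-03,
        7.20418170e+01, -1.14777419e+00]), 'qvel': array([ 0.00457106,  0.04319507, -0.04558746, -0.00488598,  0.02269991,
       -0.01103175]), 'effort': array([ 1.28860782e-03, -4.12467957e+01, -2.31975907e+01,  7.28410366e-02,
        4.57957084e-02, -1.47768669e-04]), 'ee_pos': array([219.34756832, 530.98842493, 213.12832117]), 'ee_rot': array([-89.99702952,   0.0988226 ,  67.55473255]), 'force': array([ 0.3777687 , -0.51988522,  0.52100292]), 'torque': array([-0.00193544,  0.01446212,  0.02330215]), 'gripper_width': 91.07130773926596}
scene {'fov_y': 44.68341417378805, 'cx': 258.73113642423834, 'cy': 188.46687836251698, 'extrinsics': array([[ 7.57472811e-01,  6.52833343e-01,  6.60049101e-03,
        -4.75387639e+02],
       [-4.96716144e-01,  5.69712454e-01,  6.54752466e-01,
         1.79603563e+02],
       [ 4.23683860e-01, -4.99235762e-01,  7.55814555e-01,
        -1.28191861e+03],
       [ 0.00000000e+00,  0.00000000e+00,  0.00000000e+00
[... 207 characters left out ...]
],
       [ 9.82524621e-01, -5.63760086e-03,  1.86047268e-01,
        -5.93219675e+02],
       [-1.86073468e-01, -4.54266504e-03,  9.82525332e-01,
        -9.71610393e+02],
       [ 0.00000000e+00,  0.00000000e+00,  0.00000000e+00,
         1.00000000e+00]])}
wrist {'fov_y': 67.0096509737185, 'cx': 251.39538296651298, 'cy': 193.1210118451475, 'extrinsics': array([[ 3.81331900e-01,  9.24438013e-01, -5.85755371e-04,
        -5.75105864e+02],
       [-8.87942209e-01,  3.66100904e-01, -2.78439870e-01,
         3.18723696e+01],
       [-2.57185955e-01,  1.06698121e-01,  9.60453484e-01,
        -3.90405617e+02],
       [ 0.00000000e+00,  0.00000000e+00,  0.00000000e+00,
         1.00000000e+00]])}
```

View pics/scene0.png

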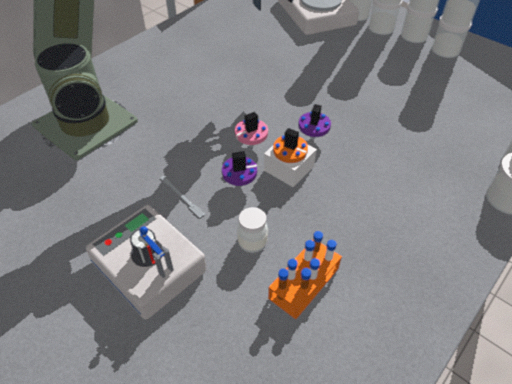

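View pics/top0.png

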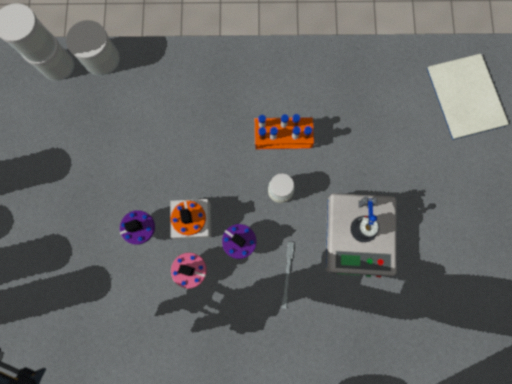

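View pics/wrist0.png

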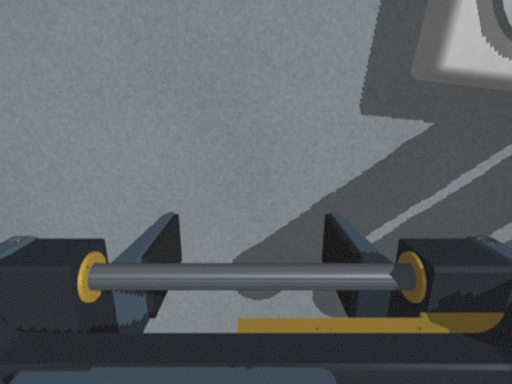

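```bash
cat > h.py <<'E'
import numpy as np, cv2
from workcell import state, vision, job, env
def cam(n):
    m=vision.camera_model(n); f=192/np.tan(np.radians(m['fov_y']/2)); return f,m['cx'],m['cy'],np.array(m['extrinsics'])
def proj(c,p):
    f,cx,cy,E=c; q=E[:3,:3]@np.array(p,float)+E[:3,3]; return np.array([cx+f*q[0]/-q[2], cy-f*q[1]/-q[2]])
def ray(c,u,v):
    f,cx,cy,E=c; R=E[:3,:3]; o=-R.T@E[:3,3]; d=R.T@np.array([(u-cx)/f,-(v-cy)/f,-1]); return o,d/np.linalg.norm(d)
def plane(c,u,v,z):
    o,d=ray(c,u,v); return o+d*(z-o[2])/d[2]
def tri(*obs):
    A=np.zeros((3,3));b=np.zeros(3);rs=[ray(*o) for o in obs]
    for o,d in rs:
        P=np.eye(3)-np.outer(d,d);A+=P;b+=P@o
    x=np.linalg.solve(A,b); return x,[np.linalg.norm((np.eye(3)-np.outer(d,d))@(x-o)) for o,d in rs]
def crop(src,dst,x0,y0,w,h,s):
    im=cv2.imread(src)[y0:y0+h,x0:x0+w]; im=cv2.resize(im,None,fx=s,fy=s,interpolation=cv2.INTER_CUBIC)
    for i in range(0,w,10):
        cv2.putText(im,str(x0+i) if i%20==0 else '',(i*s,9),0,.35,(0,255,255),1); cv2.line(im,(i*s,10),(i*s,14),(0,255,255),1)
    for i in range(0,h,10):
        cv2.putText(im,str(y0+i),(0,i*s+4),0,.35,(0,255,255),1)
    cv2.imwrite(dst,im)
E
python3 -c "
from h import *
crop('pics/top0.png','pics/t_m.png',320,185,90,95,6)
crop('pics/top0.png','pics/t_r.png',110,190,160,105,5)
crop('pics/scene0.png','pics/s_m.png',80,200,130,120,5)
crop('pics/scene0.png','pics/s_r.png',215,95,130,100,6)
"
```

```text
(no output)
```

View pics/t_m.png

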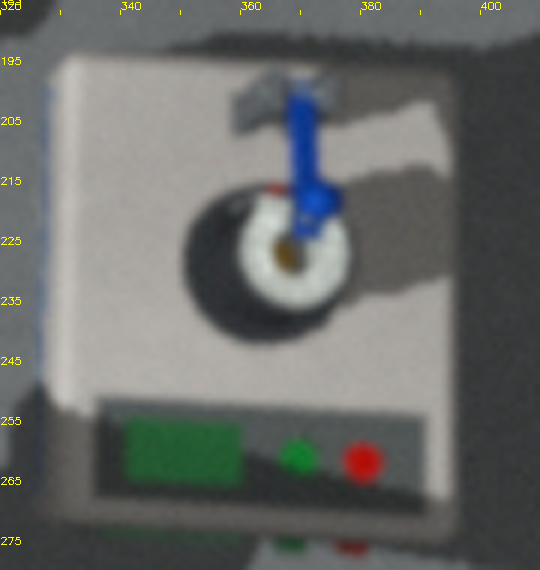

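View pics/t_r.png

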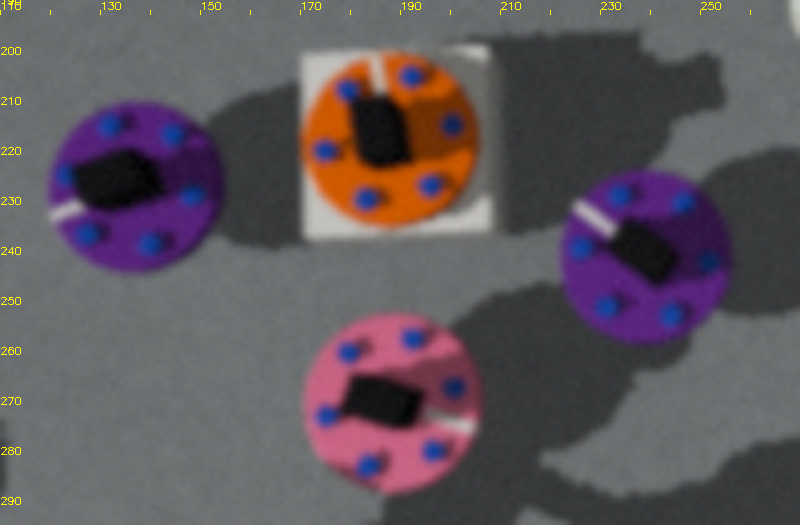

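View pics/s_m.png

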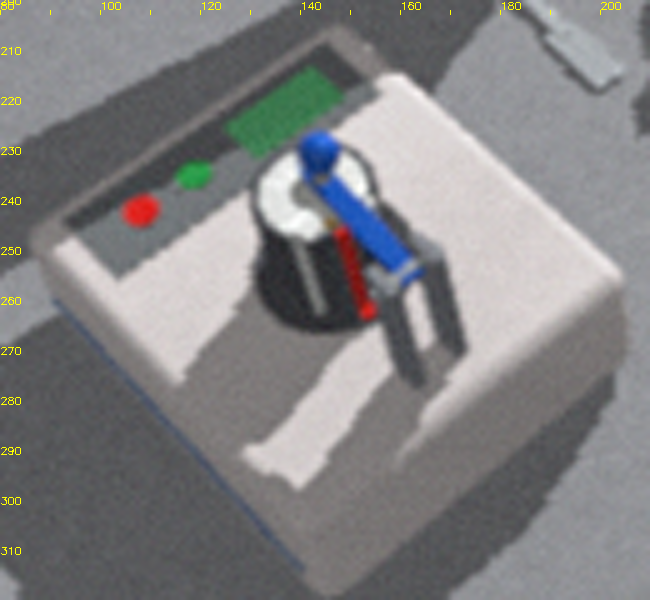

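View pics/s_r.png

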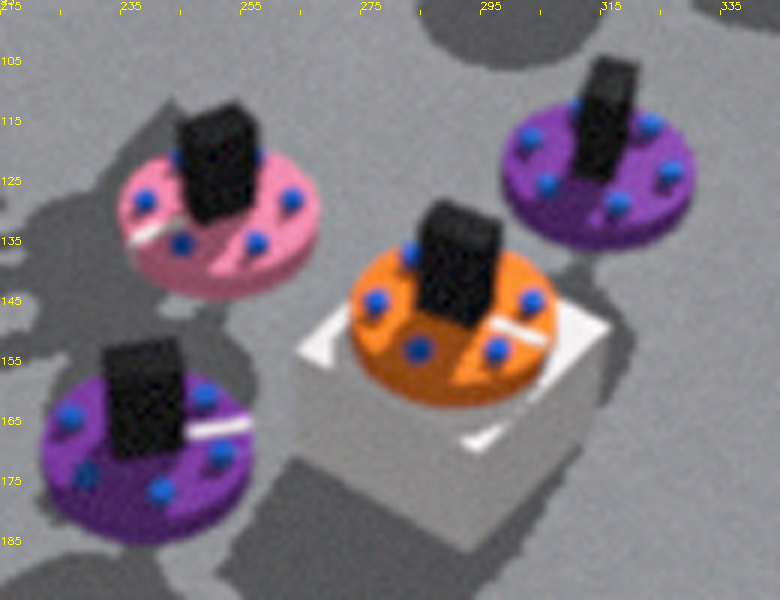

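```bash
python3 - <<'E'
from h import *
T=cam('top');S=cam('scene');np.set_printoptions(precision=1,suppress=True)
M=plane(T,369.2,226.3,122);print('mouth',M, 'scene',plane(S,142.5,238.6,122))
print('knob',tri((T,373.2,218.3),(S,144,230.4)))
hg=plane(T,370.2,200.8,132);print('hinge',hg, plane(S,161,254,132))
print('panel btns', plane(T,369.7,261,70),plane(T,380.5,262.2,70))
print('mixer corners',[plane(T,*p,70)[:2] for p in [(331,195.5),(395,197),(396,273)]])
print('red top',plane(T,366,216.3,122),plane(S,149,245.6,122),'bot',plane(S,153.8,262.4,70))
print('disc top',plane(T,188.2,218,76),'stand corner',[plane(T,*p,60)[:2] for p in [(170.5,201),(207,199.5),(208.5,236),(171,238.5)]])
print('scene disc c', plane(S,215+453/6,95+312/6,76))
print('grip top', plane(T,110+378/5,190+118/5,122))
w0=plane(T,110+376/5,190+55/5,76);w1=plane(T,110+381/5,190+92/5,76);print('white',w0,w1)
a=plane(S,215+495/6,95+322/6,76);b=plane(S,215+546/6,95+343/6,76);print('white s',a,b)
E
```

```text
mouth [ 497.6 -189.1  122. ] scene [ 497.9 -188.   122. ]
knob (array([ 511.6, -188. ,  160.8]), [np.float64(0.8128475411986213), np.float64(0.8128475411985197)])
hinge [ 554.6 -191.9  132. ] [ 556.4 -191.4  132. ]
panel btns [ 420.9 -199.4   70. ] [ 418.  -224.7   70. ]
mixer corners [array([ 578.3, -114. ]), array([ 573.8, -269.1]), array([ 392.8, -259.5])]
red top [ 520.5 -183.1  122. ] [ 519.4 -190.4  122. ] bot [ 523.  -192.8   70. ]
disc top [524.5 231.   76. ] stand corner [array([568.6, 278.4]), array([571.9, 188.8]), array([482.5, 183.5]), array([476.9, 274. ])]
scene disc c [527.7 231.4  76. ]
grip top [528.9 229.1 122. ]
white [565.8 239.3  76. ] [547.7 236.4  76. ]
white s [543.8 237.9  76. ] [566.2 241.8  76. ]
```

```bash
cat >> h.py <<'E'
from scipy.spatial.transform import Rotation as Rot
def go(p,yaw):
    s=state(); R=Rot.from_euler('xyz',s['ee_rot'],degrees=True).as_matrix()
    d=R.T@(np.array(p)-s['ee_pos'])/10
    t=-((yaw-s['ee_rot'][2]+180)%360-180)
    print('t',round(s['time_s'],2),'pos',s['ee_pos'].round(1),'rot',s['ee_rot'].round(2),'F',s['force'].round(1),'w',round(s['gripper_width'],1),'q',s['qpos'].round(0))
    print('shift cm',d.round(2),'turn',round(t,2))
E
python3 -c "
from h import *
go((512.5,-188.5,205),-92.3)"
```

```text
t 0.15 pos [219.4 531.1 213.3] rot [-9.000e+01  7.000e-02  6.755e+01] F [-0.9  0.2 -0.6] w 91.2 q [66. 18. 90. -0. 72. -1.]
shift cm [-55.32   0.91 -54.56] turn 159.85
```

```bash
python3 -m handwheel '[[9,[-1,0,-1],2],[9,[-3,0,-3],8],[9,[-6,0,-6],16],[9,[-9.1,0,-9],24],[9,[-12.2,0,-12],32],[9,[-15.2,0.2,-15],40],[9,[-18.3,0.3,-18],48],[9,[-21.3,0.4,-21],56],[9,[-24.3,0.5,-24],64],[9,[-27,0.5,-26.6],71]]' 20; python3 -c "
from h import *
go((512.5,-188.5,205),-92.3)"
```

```text
time_s: 1.15
ee_pos: [361.9, 177.2, 208.5]
ee_rot: [-90.1, 0.0, -3.9]
force: [0.7, 0.8, -1.2]
gripper_width: 90.3
t 1.15 pos [361.9 177.2 208.5] rot [-9.011e+01  3.000e-02 -3.870e+00] F [ 0.7  0.8 -1.2] w 90.3 q [ 25.   3. 110.  -0.  67.  28.]
shift cm [ 17.49   0.42 -35.47] turn 88.43
```

```bash
python3 -m handwheel '[[6,[1.6,0,-3.3],8],[6,[3.4,0,-6.8],16.5],[6,[5.2,0,-10.4],25],[6,[7,0,-14],33.5],[6,[8.8,0,-17.8],42],[6,[10.6,0,-21.5],50.5],[6,[12.4,0,-25.2],59],[6,[14.2,0,-28.9],67.5],[6,[16,0.2,-32.4],76],[6,[17.2,0.4,-35],84]]'; python3 - <<'E'
from h import *
cv2.imwrite('pics/w1.png',vision.grab_frame('wrist')[:,:,::-1])
W=cam('wrist');T=cam('top');S=cam('scene')
print(proj(W,(512.5,-188.5,161)),proj(W,(498,-188.7,122)),proj(W,(556,-191.5,136)))
go((512.5,-188.5,142),-92.3)
E
```

```text
time_s: 2.15
ee_pos: [509.6, -186.4, 204.9]
ee_rot: [-90.1, -0.1, -88.4]
force: [0.2, 0.3, -0.9]
gripper_width: 60.1
[250.0589875  212.91572018] [249.90176632 213.218216  ] [254.86419418 152.84398628]
t 2.2 pos [ 511.1 -189.7  204.4] rot [-89.99  -0.33 -88.68] F [ 1.9 -3.6 -0.2] w 60.2 q [-21.  16.  95.  -0.  69.  67.]
shift cm [-0.16  6.24  0.14] turn 3.62
```

View pics/w1.png

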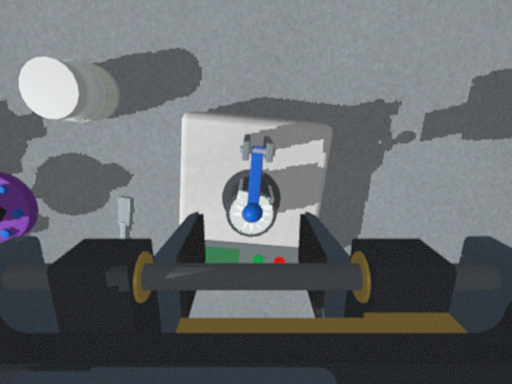

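```bash
python3 -m handwheel '[[6,[-0.1,1.5,0.1],2],[6,[-0.1,3.5,0.1],3.6],[6,[-0.1,5.2,0.1],3.6],[6,[-0.1,6.2,0.1],3.6],[3,[-0.1,6.2,0.1],3.6],[1,[-0.1,6.2,0.1],3.6],[1,[-0.1,6.2,0.1],3.6],[1,[-0.1,6.2,0.1],3.6]]' 15; python3 -c "
from h import *
go((511,-188.5,142),-92.3)"
```

```text
time_s: 3.0
ee_pos: [512.5, -189.2, 143.3]
ee_rot: [-89.9, -0.4, -92.3]
force: [0.1, -0.5, 0.7]
gripper_width: 30.9
t 3.0 pos [ 512.5 -189.2  143.3] rot [-89.87  -0.36 -92.28] F [ 0.1 -0.5  0.7] w 30.9 q [-21.  19. 100.  -0.  61.  71.]
shift cm [-0.07  0.13 -0.16] turn 0.02
```

```bash
python3 -m handwheel '[[1,[0,0,0],0],[1,[0,0,0],0],[1,[0,0,0],0],[1,[0,0,0],0]]' 15; python3 - <<'E'
from h import *
cv2.imwrite('pics/w2.png',vision.grab_frame('wrist')[:,:,::-1])
go((511,-188.5,142),-92.3)
# arc
import math
for a in range(34,135,8):
    r=53.85; x0=r*math.cos(math.radians(34.4)); z0=r*math.sin(math.radians(34.4))
    print(a, 'fwd %.2f up %.2f'%((x0-r*math.cos(math.radians(a)))/10,(r*math.sin(math.radians(a))-z0)/10))
E
```

```text
time_s: 3.4
ee_pos: [512.6, -187.8, 143.4]
ee_rot: [-89.9, -0.2, -92.3]
force: [-0.2, 5.7, 0.7]
gripper_width: 14.2
t 3.45 pos [ 512.5 -187.8  143.3] rot [-89.88  -0.22 -92.3 ] F [0.1 5.5 1.5] w 14.6 q [-21.  19. 100.  -0.  61.  71.]
shift cm [ 0.07  0.13 -0.15] turn -0.0
34 fwd -0.02 up -0.03
42 fwd 0.44 up 0.56
50 fwd 0.98 up 1.08
58 fwd 1.59 up 1.52
66 fwd 2.25 up 1.88
74 fwd 2.96 up 2.13
82 fwd 3.69 up 2.29
90 fwd 4.44 up 2.34
98 fwd 5.19 up 2.29
106 fwd 5.93 up 2.13
114 fwd 6.63 up 1.88
122 fwd 7.30 up 1.52
130 fwd 7.90 up 1.08
```

View pics/w2.png

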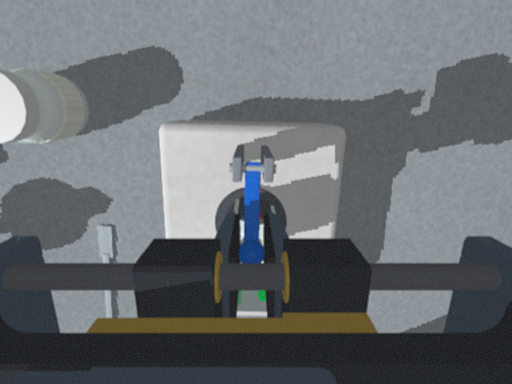

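```bash
python3 -m handwheel '[[1,[0,-0.25,0.2],0],[1,[0,-0.56,0.44],0],[1,[0,-0.83,0.7],0],[1,[0,-1.08,0.98],0],[1,[0,-1.31,1.28],0],[1,[0,-1.52,1.59],0],[1,[0,-1.71,1.92],0],[1,[0,-1.88,2.25],0],[1,[0,-2.13,2.96],0],[1,[0,-2.29,3.69],0]]' 15; python3 - <<'E'
from h import *
cv2.imwrite('pics/s3.png',vision.grab_frame('scene')[:,:,::-1])
crop('pics/s3.png','pics/s3c.png',60,150,160,150,4)
go((511,-188.5,142),-92.3)
E
```

```text
time_s: 4.45
ee_pos: [550.2, -189.9, 166.9]
ee_rot: [-89.8, -0.3, -92.3]
force: [-2.2, -1.9, -1.1]
gripper_width: 14.4
t 4.5 pos [ 551.8 -190.   167.1] rot [-89.69  -0.3  -92.29] F [ 0.3 -1.6  2.2] w 14.5 q [-20.  21.  93.  -0.  66.  72.]
shift cm [ 0.    2.49 -4.1 ] turn 0.01
```

View pics/s3c.png

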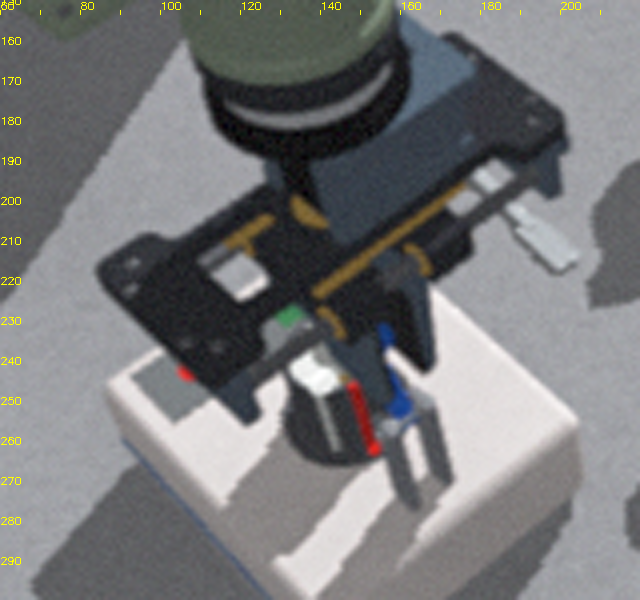

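```bash
python3 -m handwheel '[[1,[0,0,0.3],0],[1,[0,0.03,0.7],0],[1,[0,0.08,1.26],0],[1,[0,0.25,2.0],0],[1,[0,0.5,2.7],0],[1,[0,0.8,3.2],0],[1,[0,1.1,3.65],0],[1,[0,1.3,3.97],0],[1,[0,1.45,4.15],0],[1,[0,1.45,4.15],0]]' 15; python3 - <<'E'
from h import *
cv2.imwrite('pics/s4.png',vision.grab_frame('scene')[:,:,::-1])
crop('pics/s4.png','pics/s4c.png',60,150,160,150,4)
go((511,-188.5,142),-92.3)
E
```

```text
time_s: 5.5
ee_pos: [595.0, -192.6, 152.9]
ee_rot: [-89.5, -0.4, -92.3]
force: [2.7, -5.5, 3.3]
gripper_width: 14.1
t 5.55 pos [ 595.  -192.6  153. ] rot [-89.49  -0.4  -92.29] F [ 2.7 -5.2  2.8] w 14.4 q [-19.  25.  88.  -0.  66.  74.]
shift cm [-0.09  1.02 -8.42] turn 0.01
```

View pics/s4c.png

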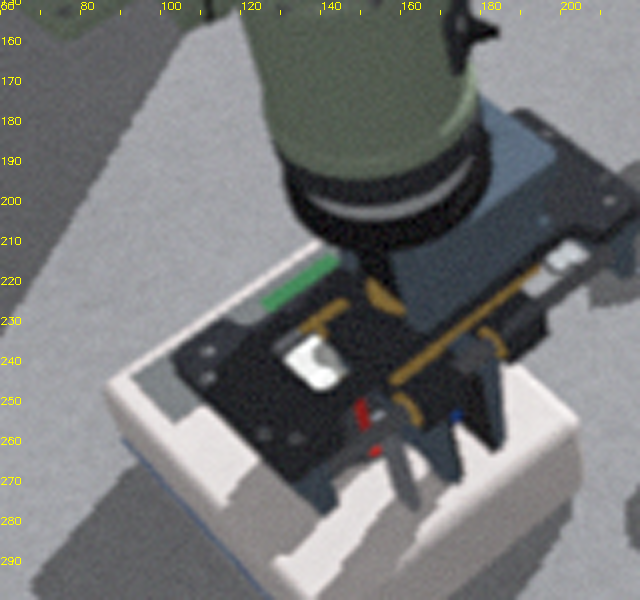

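```bash
python3 -m handwheel '[[3,[0,0,0],0],[5,[0,0,0],0],[6,[0,0,0],0],[6,[0,-1.5,0],0],[6,[0,-4,-0.5],0],[6,[0,-7,-2],0],[6,[0,-8,-6],0],[6,[0,-8,-10],0],[6,[0,-8,-13],0],[6,[0,-8,-13],0]]' 15; python3 - <<'E'
from h import *
for n in ['wrist','scene','top']: cv2.imwrite(f'pics/{n}5.png',vision.grab_frame(n)[:,:,::-1])
W=cam('wrist'); u,v=proj(W,(498,-188.7,122));print(u,v)
crop('pics/wrist5.png','pics/w5c.png',int(u)-50,int(v)-60,100,100,6)
crop('pics/scene5.png','pics/s5c.png',80,200,130,120,5)
crop('pics/top5.png','pics/t5c.png',320,185,90,95,6)
go((480,-188.5,142),-92.3)
E
```

```text
time_s: 6.55
ee_pos: [460.5, -185.7, 231.8]
ee_rot: [-89.7, -0.3, -92.4]
force: [0.5, -0.4, 0.4]
gripper_width: 60.0
251.84751142650126 159.82164328461823
t 6.7 pos [ 465.  -186.7  231.9] rot [-89.45  -0.38 -92.29] F [-0.  -0.  -0.7] w 59.7 q [-23.  11.  98.  -0.  71.  69.]
shift cm [0.06 9.   1.42] turn 0.01
```

View pics/w5c.png

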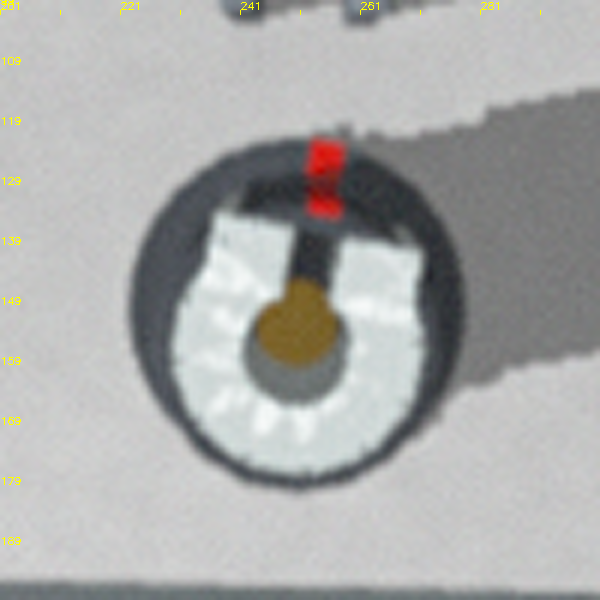

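View pics/s5c.png

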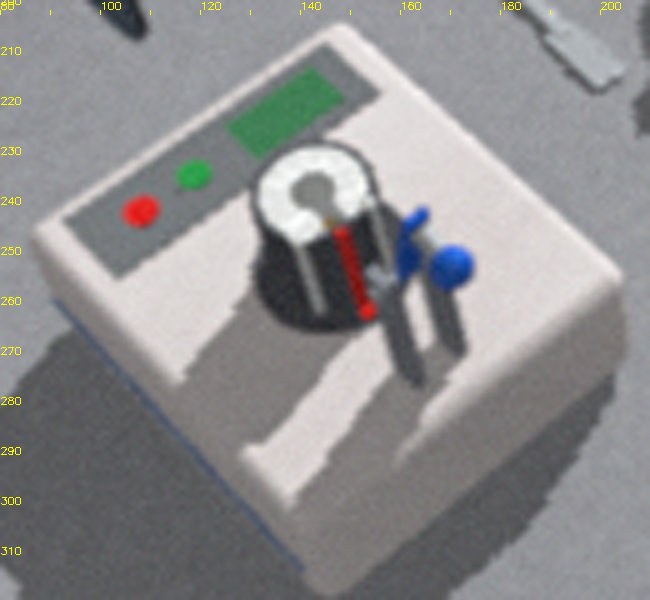

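View pics/t5c.png

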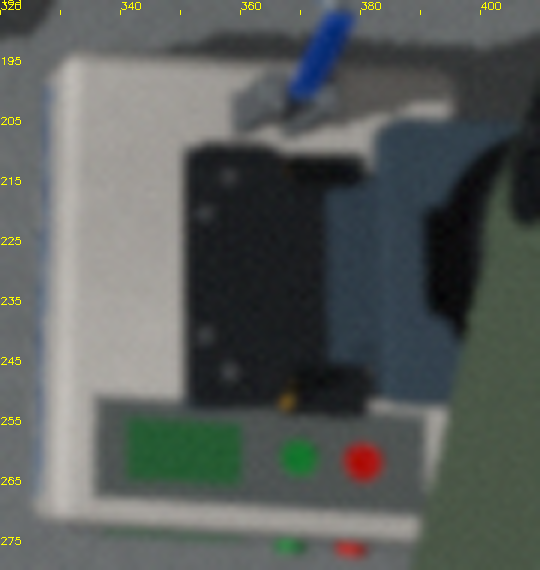

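```bash
python3 - <<'E'
from h import *
np.set_printoptions(precision=1,suppress=True)
W=cam('wrist'); cv2.imwrite('pics/w6.png',vision.grab_frame('wrist')[:,:,::-1]); W2=cam('wrist')
u,v=proj(W,(498,-188.7,122));print(u,v,proj(W2,(498,-188.7,122)))
crop('pics/w6.png','pics/w6c.png',205,110,90,90,8)
np.save('W6.npy',np.array([W[0],W[1],W[2]]+list(W[3].ravel())))
go((480,-188.5,142),-92.3)
E
```

```text
251.84751142650126 159.82164328461823 [251.8 160.1]
t 6.75 pos [ 465.3 -186.8  231.7] rot [-89.5  -0.4 -92.3] F [-0.3 -0.3 -0.5] w 60.3 q [-23.  11.  98.  -0.  71.  69.]
shift cm [0.1 9.  1.4] turn 0.03
```

View pics/w6c.png

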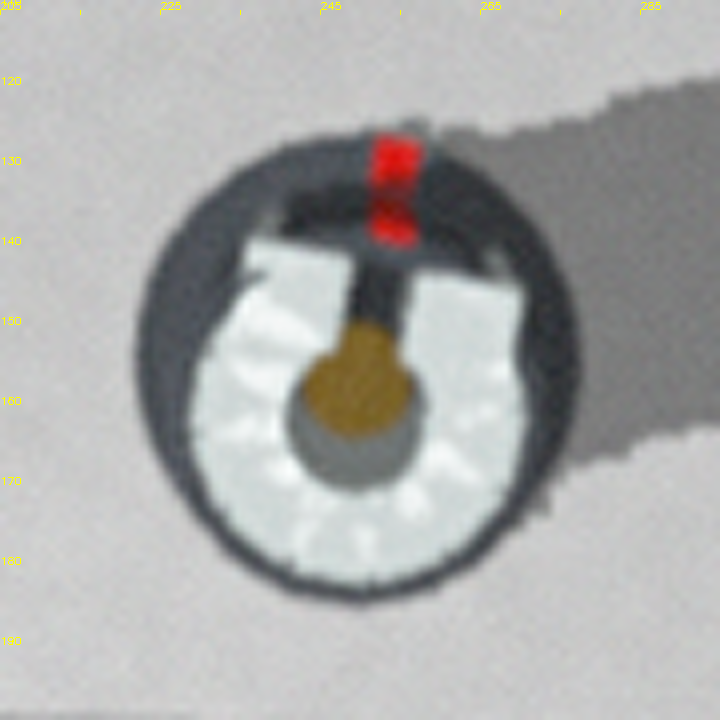

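```bash
python3 - <<'E'
from h import *
np.set_printoptions(precision=2,suppress=True)
a=np.load('W6.npy');W=(a[0],a[1],a[2],a[3:].reshape(4,4))
P=lambda x,y:plane(W,205+x/8,110+y/8,122)
c=P(357.5,417);e=P(382.5,266);print(c,e,e-c,np.degrees(np.arctan2(*(e-c)[1::-1])))
for p,q in [((352,260),(340,335)),((413,272),(402,350))]:
    d=P(*p)-P(*q);print(np.degrees(np.arctan2(d[1],d[0])))
go((528,231,0),100)
S=cam('scene');T=cam('top')
# top scene mouth ring: center crop (313,190)/5
print(plane(S,80+313/5,200+190/5,122))
print(tri((T,369.2,226.3),(S,142.6,238)))
E
```

```text
[ 495.82 -186.5   122.  ] [ 513.95 -190.25  122.  ] [18.12 -3.74  0.  ] -11.675217242966871
-11.564229056851591
-10.08519689545053
t 6.75 pos [ 465.3 -186.8  231.7] rot [-89.46  -0.38 -92.27] F [-0.3 -0.3 -0.5] w 60.3 q [-23.  11.  98.  -0.  71.  69.]
shift cm [-42.15  22.94   4.39] turn 167.73
[ 497.   -186.99  122.  ]
(array([ 497.81, -188.1 ,  123.87]), [np.float64(0.6532867491971155), np.float64(0.6532867491972082)])
```

```bash
python3 -m handwheel '[[6,[-1.5,0,0],0],[6,[-5,0.2,0.1],-2],[6,[-9.5,0.4,0.3],-4],[6,[-14.5,0.6,0.5],-6],[6,[-19.3,0.8,0.7],-8],[6,[-24.1,1,0.9],-9],[6,[-28.9,1.2,1.1],-10],[6,[-33.7,1.4,1.3],-11],[6,[-38,1.6,1.3],-12],[6,[-41,1.7,1.3],-13]]' 15;python3 -m handwheel '[[6,[-0.6,0,0],0],[6,[-0.6,0,0],0]]'; python3 - <<'E'
from h import *
np.set_printoptions(precision=1,suppress=True)
W=cam('wrist'); cv2.imwrite('pics/w7.png',vision.grab_frame('wrist')[:,:,::-1]); W2=cam('wrist')
u,v=proj(W,(528,230.5,122));print(u,v,proj(W2,(528,230.5,122)), proj(W,(528,230.5,76)))
u=int(u);v=int(v)
crop('pics/w7.png','pics/w7c.png',u-70,v-70,140,140,5); print(u-70,v-70)
np.save('W7.npy',np.array([W[0],W[1],W[2]]+list(W[3].ravel())))
go((527,230.5,86),-79)
E
```

```text
time_s: 7.75
ee_pos: [494.2, 226.6, 211.3]
ee_rot: [-89.6, -0.4, -79.1]
force: [0.7, -0.7, 0.2]
gripper_width: 60.1
time_s: 7.95
ee_pos: [492.5, 234.2, 210.5]
ee_rot: [-89.7, -0.4, -78.9]
force: [-0.0, 0.1, 0.6]
gripper_width: 60.1
262.6351840126188 162.046983183279 [261.  161.9] [260.7 154.7]
192 92
t 8.0 pos [492.7 232.8 210.8] rot [-89.7  -0.5 -79. ] F [ 0.6 -0.1  0.9] w 60.1 q [ 24.  16.  94.  -1.  70. 104.]
shift cm [ 0.8 12.5  3.3] turn 0.0
```

View pics/w7c.png

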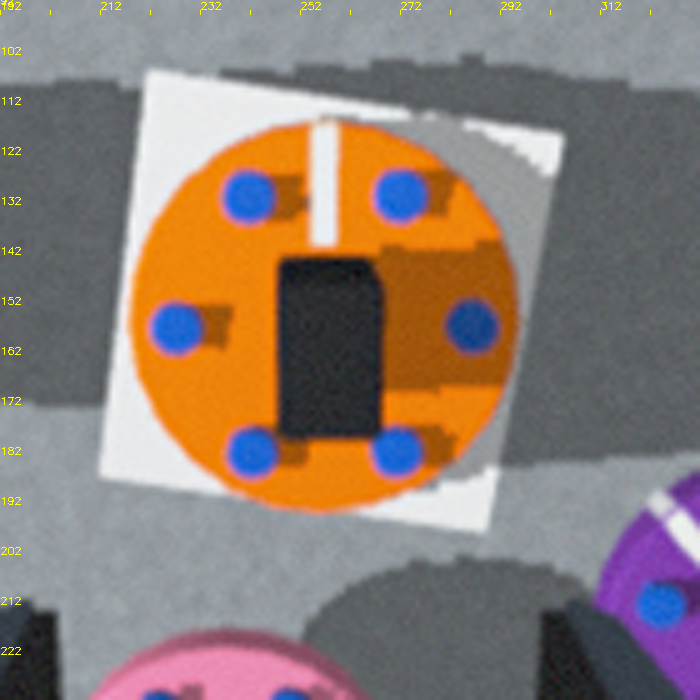

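```bash
python3 - <<'E'
from h import *
np.set_printoptions(precision=1,suppress=True)
W=cam('wrist'); cv2.imwrite('pics/w8.png',vision.grab_frame('wrist')[:,:,::-1]); W2=cam('wrist')
print(proj(W,(528,230.5,122)),proj(W2,(528,230.5,122)), proj(W,(528,230.5,76)))
crop('pics/w8.png','pics/w8c.png',192,92,140,140,5)
np.save('W7.npy',np.array([W[0],W[1],W[2]]+list(W[3].ravel())))
im=cv2.imread('pics/w8.png').astype(int)
o=(im[:,:,2]>120)&(im[:,:,0]<60)&(im[:,:,1]<160)&(im[:,:,1]>50)
ys,xs=np.nonzero(o[80:220]); print(xs.min(),xs.max(),ys.min()+80,ys.max()+80)
E
```

```text
[261.  161.9] [260.  161.9] [259.3 154.5]
217 293 117 193
```

View pics/w8c.png

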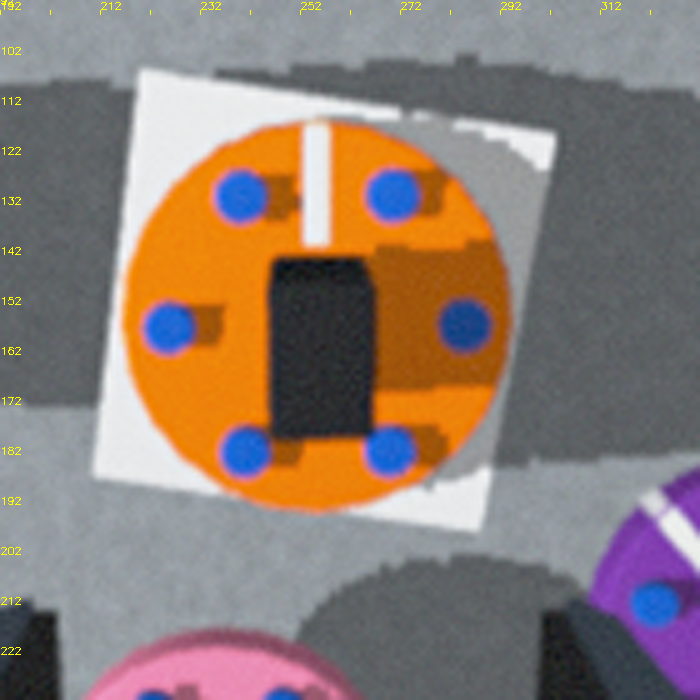

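```bash
python3 -c "
from h import *
go((527,232.3,87),-79)"
```

```text
t 8.05 pos [492.8 232.  211. ] rot [-89.67  -0.48 -79.07] F [-0.2 -0.2  0.3] w 60.4 q [ 24.  16.  94.  -1.  70. 104.]
shift cm [ 0.52 12.42  3.29] turn -0.07
```

```bash
python3 -m handwheel '[[6,[0.1,1,1],0],[6,[0.3,2.5,2.2],0],[6,[0.5,4.5,3.3],0],[6,[0.5,7,3.3],0],[6,[0.5,9.5,3.3],0],[6,[0.5,11,3.3],0],[6,[0.5,12,3.3],0],[6,[0.5,12.4,3.3],0],[6,[0.5,12.4,3.3],0]]' 15; python3 - <<'E'
from h import *
go((527,232.3,87),-79)
cv2.imwrite('pics/w9.png',vision.grab_frame('wrist')[:,:,::-1]);cv2.imwrite('pics/s9.png',vision.grab_frame('scene')[:,:,::-1])
crop('pics/s9.png','pics/s9c.png',235,80,110,110,6)
E
```

```text
time_s: 8.95
ee_pos: [527.3, 232.0, 86.7]
ee_rot: [-89.7, -0.5, -79.1]
force: [-0.9, 0.1, -0.2]
gripper_width: 60.4
t 8.95 pos [527.3 232.   86.7] rot [-89.71  -0.49 -79.11] F [-0.9  0.1 -0.2] w 60.4 q [ 23.  24. 100.  -1.  55. 102.]
shift cm [-0.03 -0.03 -0.03] turn -0.11
```

View pics/w9.png

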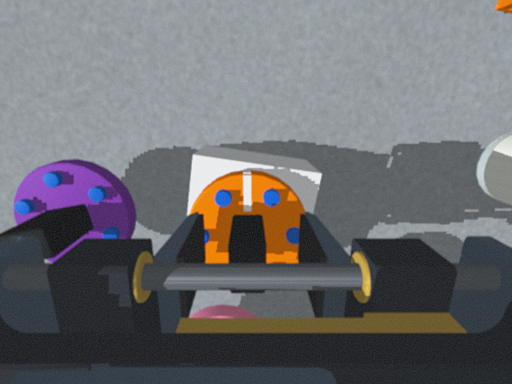

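View pics/s9c.png

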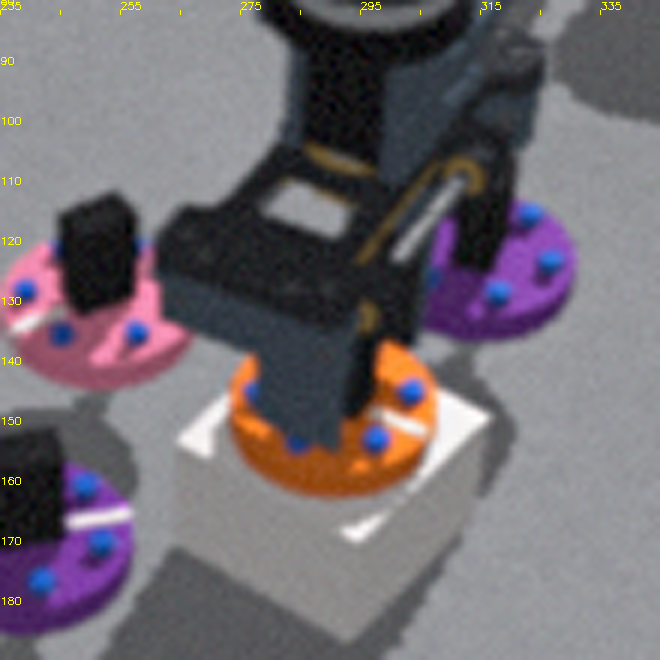

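```bash
python3 -m handwheel '[[5,[-0.2,0,0],0],[3,[-0.2,0,0],0],[1.5,[-0.2,0,0],0],[1.5,[-0.2,0,0],0],[1,[-0.2,0,0],0],[1,[-0.2,0,0],0],[1,[-0.2,0,0],0],[1,[-0.2,0,0],0],[1,[-0.2,0,0],0]]' 40; python3 - <<'E'
from h import *
go((527,232.3,87),-79)
cv2.imwrite('pics/w10.png',vision.grab_frame('wrist')[:,:,::-1])
E
```

```text
time_s: 9.95
ee_pos: [527.3, 234.7, 88.1]
ee_rot: [-89.6, -0.4, -79.1]
force: [-1.8, 0.6, 3.7]
gripper_width: 19.9
t 9.95 pos [527.3 234.7  88.1] rot [-89.58  -0.44 -79.09] F [-1.8  0.6  3.7] w 19.9 q [ 23.  24. 100.  -1.  55. 103.]
shift cm [ 0.23  0.11 -0.08] turn -0.09
```

View pics/w10.png

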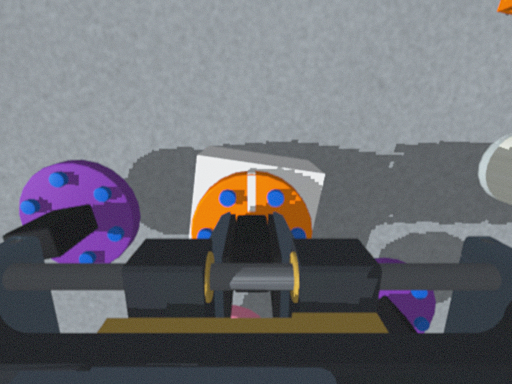

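```bash
python3 - <<'E'
from h import *
np.set_printoptions(precision=2,suppress=True)
a=np.load('W7.npy');W=(a[0],a[1],a[2],a[3:].reshape(4,4))
c=plane(W,255,155,76);print(c,plane(W,256.5,164,122))
s=state();R=Rot.from_euler('xyz',s['ee_rot'],degrees=True).as_matrix()
print('rotor rel TCP in tool',R.T@(c-s['ee_pos']))
E
python3 -m handwheel '[[1,[0,-0.3,0],0],[1,[0,-1,0],0],[1,[0,-2,0],0],[1,[0,-4,0],0],[1,[0,-6,0],0],[1,[0,-8,0],0],[1,[0,-10,0],0],[1,[0,-12,0],0],[1,[0,-13.5,0],0],[1,[0,-14.5,0],0]]' 40; python3 - <<'E'
from h import *
go((497,-187.6,240),-101)
cv2.imwrite('pics/w11.png',vision.grab_frame('wrist')[:,:,::-1])
cv2.imwrite('pics/s11.png',vision.grab_frame('scene')[:,:,::-1])
E
```

```text
[526.66 234.82  76.  ] [525.35 234.09 122.  ]
rotor rel TCP in tool [-0.37 12.04 -0.71]
time_s: 11.0
ee_pos: [526.5, 235.6, 235.0]
ee_rot: [-89.4, -0.4, -79.1]
force: [-0.0, 0.5, -2.8]
gripper_width: 19.9
t 11.0 pos [526.5 235.6 235. ] rot [-89.45  -0.43 -79.1 ] F [-0.   0.5 -2.8] w 19.9 q [ 23.  18.  88.  -1.  74. 103.]
shift cm [ 41.   -0.3 -10.9] turn 21.9
```

View pics/w11.png

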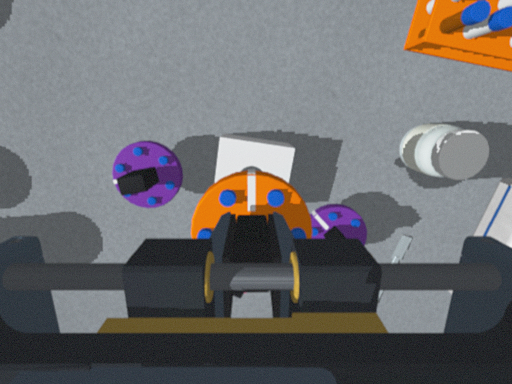

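View pics/s11.png

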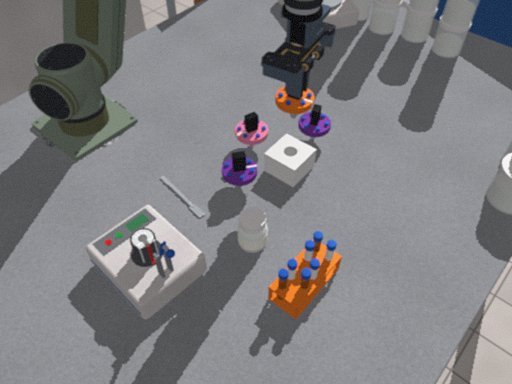

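```bash
python3 -m handwheel '[[1,[1,0,-0.3],0],[1,[3.5,0,-1],1],[1,[7.5,0,-2],3],[1,[12,0,-3.2],6],[1,[16.5,0,-4.4],9],[1,[21,0,-5.6],12],[1,[25.5,0,-6.8],15],[1,[30,0,-8],18],[1,[34.5,0,-9.2],20],[1,[38,0,-10.1],21]]' 40; python3 -c "
from h import *
go((496.7,-187,230),-101)"
```

```text
time_s: 12.1
ee_pos: [497.8, -159.3, 235.5]
ee_rot: [-89.4, -0.2, -100.2]
force: [1.7, -0.0, -2.4]
gripper_width: 19.7
t 12.1 pos [ 497.8 -159.3  235.5] rot [ -89.41   -0.2  -100.24] F [ 1.7 -0.  -2.4] w 19.7 q [-19.  12.  95.  -0.  72.  81.]
shift cm [2.74 0.56 0.38] turn 0.76
```

```bash
python3 -m handwheel '[[1,[1.2,0,0.2],0.5],[1,[2.2,0.5,0.4],0.8],[1,[2.7,0.8,0.4],0.8],[1,[2.7,1.2,0.4],0.8],[1,[2.7,1.5,0.4],0.8],[1,[2.7,1.5,0.4],0.8]]' 40; python3 - <<'E'
from h import *
go((496.7,-187,192),-101)
for n in ['wrist','scene','top']: cv2.imwrite(f'pics/{n}12.png',vision.grab_frame(n)[:,:,::-1])
crop('pics/scene12.png','pics/s12c.png',80,150,130,150,5)
go((496.7,-187,192),-101)
E
```

```text
time_s: 12.7
ee_pos: [496.9, -185.5, 220.0]
ee_rot: [-89.5, -0.2, -101.0]
force: [0.3, 0.1, -2.6]
gripper_width: 20.0
t 12.7 pos [ 496.9 -185.5  220. ] rot [ -89.48   -0.16 -100.95] F [ 0.3  0.1 -2.6] w 20.0 q [-22.  14.  95.  -0.  70.  79.]
shift cm [ 0.14  2.8  -0.02] turn 0.05
t 12.85 pos [ 497.3 -186.1  220.8] rot [ -89.38   -0.19 -100.98] F [-0.   0.3 -2.9] w 19.6 q [-22.  14.  95.  -0.  70.  79.]
shift cm [ 0.09  2.88 -0.07] turn 0.02
```

View pics/s12c.png

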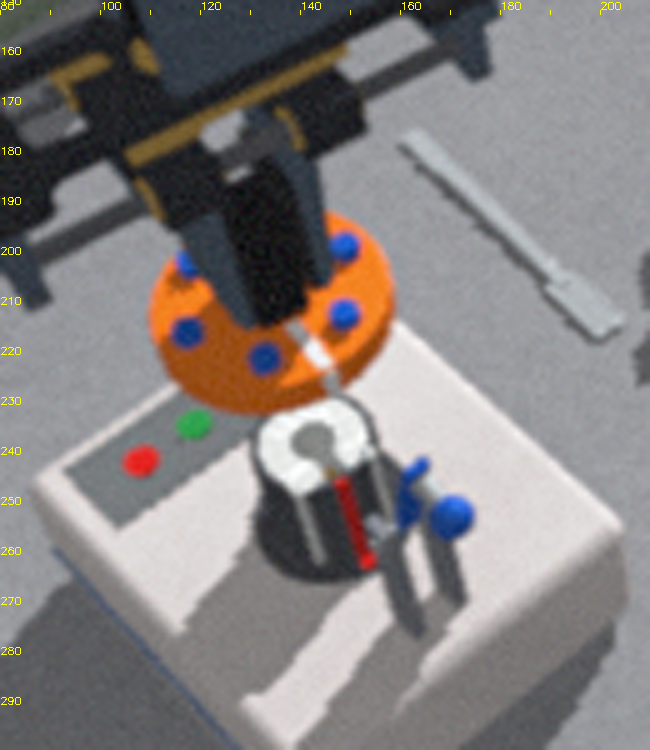

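View pics/wrist12.png

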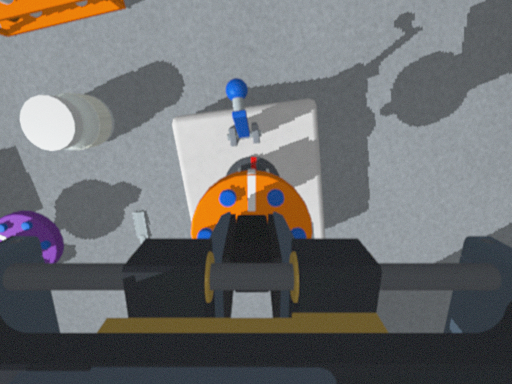

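```bash
python3 - <<'E'
from h import *
np.set_printoptions(precision=2,suppress=True)
S=cam('scene')
for p in [(496.9,-186,208.5),(496.9,-186,192.5),(496,-186.5,122),(497,-187.6,122)]: print(p,proj(S,p))
# ellipse extents of disc top
t=np.linspace(0,6.28,200)
for z in (192.5,208.5):
  q=np.array([proj(S,(496.9+42*np.cos(a),-186+42*np.sin(a),z)) for a in t]);print(z,q.min(0),q.max(0))
  q=q
q=np.array([proj(S,(496.5+21.5*np.cos(a),-187+21.5*np.sin(a),122)) for a in t]);print('ring',q.min(0),q.max(0))
E
```

```text
(496.9, -186, 208.5) [134.08 209.33]
(496.9, -186, 192.5) [135.83 214.9 ]
(496, -186.5, 122) [142.46 237.55]
(497, -187.6, 122) [142.35 238.2 ]
192.5 [111.74 196.83] [159.63 234.22]
208.5 [109.62 191.18] [158.24 228.75]
ring [130.89 228.65] [153.89 247.36]
```

```bash
python3 -m handwheel '[[1,[0.1,0.8,0],0],[1,[0.1,1.6,0],0],[1,[0.1,2.2,0],0],[1,[0.1,2.6,0],0],[1,[0.1,2.9,0],0],[1,[0.1,3.2,0],0],[1,[0.1,3.4,0],0],[1,[0.1,3.5,0],0]]' 40; python3 - <<'E'
from h import *
go((497,-187.2,180),-101)
E
```

```text
time_s: 13.65
ee_pos: [497.5, -187.3, 185.7]
ee_rot: [-89.4, -0.2, -101.0]
force: [0.3, -0.2, -2.1]
gripper_width: 20.0
t 13.65 pos [ 497.5 -187.3  185.7] rot [ -89.38   -0.19 -100.98] F [ 0.3 -0.2 -2.1] w 20.0 q [-22.  15.  98.  -0.  66.  79.]
shift cm [-0.    0.57 -0.06] turn 0.02
```

```bash
python3 -m handwheel '[[1,[0,0.15,0],0],[1,[0,0.3,0],0],[1,[0,0.45,0],0],[1,[0,0.6,0],0]]' 40; python3 - <<'E'
from h import *
go((497,-187.2,180),-101)
E
```

```text
time_s: 14.05
ee_pos: [497.6, -187.3, 179.6]
ee_rot: [-89.4, -0.2, -101.0]
force: [-0.2, 0.0, -2.8]
gripper_width: 19.6
t 14.05 pos [ 497.6 -187.3  179.6] rot [ -89.38   -0.19 -100.98] F [-0.2  0.  -2.8] w 19.6 q [-22.  16.  99.  -0.  65.  79.]
shift cm [-0.   -0.04 -0.06] turn 0.02
```

```bash
python3 -m handwheel '[[1,[0,0.15,0],0],[1,[0,0.3,0],0],[1,[0,0.45,0],0],[1,[0,0.6,0],0]]' 40; python3 - <<'E'
from h import *
go((497,-187.2,180),-101)
cv2.imwrite('pics/s13.png',vision.grab_frame('scene')[:,:,::-1])
crop('pics/s13.png','pics/s13c.png',80,150,130,150,5)
E
```

```text
time_s: 14.45
ee_pos: [497.6, -187.4, 173.5]
ee_rot: [-89.4, -0.2, -101.0]
force: [0.3, -0.8, -1.7]
gripper_width: 19.6
t 14.45 pos [ 497.6 -187.4  173.5] rot [ -89.38   -0.19 -100.98] F [ 0.3 -0.8 -1.7] w 19.6 q [-22.  16.  99.  -0.  64.  79.]
shift cm [-0.   -0.65 -0.06] turn 0.02
```

View pics/s13c.png

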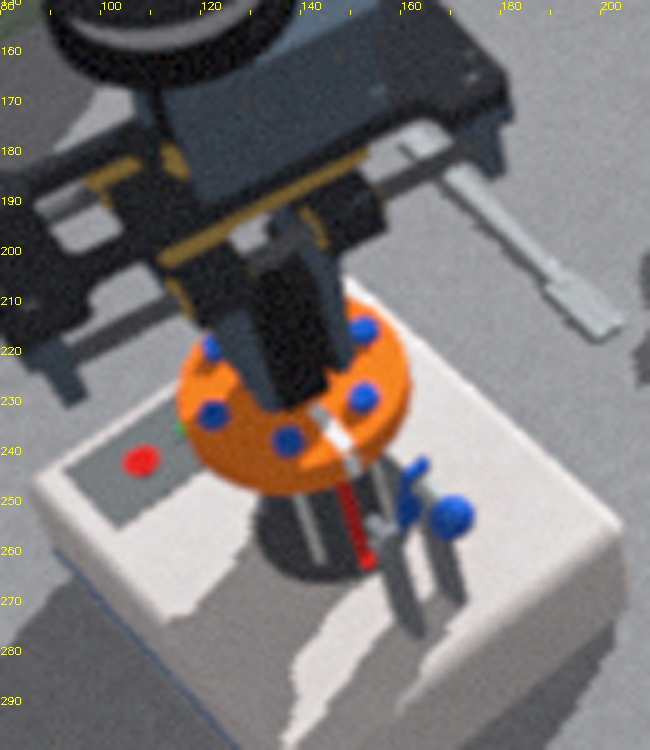

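```bash
python3 -m handwheel '[[1,[0,0.2,0],0],[1,[0,0.4,0],0],[1,[0,0.6,0],0],[1,[0,0.8,0],0],[1,[0,1.0,0],0],[1,[0,1.15,0],0]]' 40; python3 - <<'E'
from h import *
go((497,-187.2,150.1),-101)
E
```

```text
time_s: 15.1
ee_pos: [497.5, -187.4, 161.7]
ee_rot: [-89.4, -0.2, -101.0]
force: [-1.0, 0.6, 2.0]
gripper_width: 19.9
t 15.1 pos [ 497.5 -187.4  161.7] rot [ -89.41   -0.18 -100.98] F [-1.   0.6  2. ] w 19.9 q [-22.  16. 100.  -0.  63.  79.]
shift cm [-0.01  1.16 -0.07] turn 0.02
```

Spring contact arrives at TCP z ≈ 162, just as expected. Pushing on.

```bash
python3 -m handwheel '[[1,[0,0.2,0],0],[1,[0,0.4,0],0],[1,[0,0.6,0],0],[1,[0,0.8,0],0],[1,[0,1.0,0],0],[1,[0,1.1,0],0],[1,[0,1.1,0],0]]' 40; python3 - <<'E'
from h import *
go((497,-187.2,150.1),-101)
E
```

```text
time_s: 15.8
ee_pos: [497.7, -187.4, 151.0]
ee_rot: [-89.4, -0.2, -101.0]
force: [-2.0, 1.0, 6.2]
gripper_width: 19.7
t 15.8 pos [ 497.7 -187.4  151. ] rot [ -89.4    -0.18 -100.98] F [-2.   1.   6.2] w 19.7 q [-22.  17. 101.  -0.  61.  79.]
shift cm [-0.01  0.09 -0.07] turn 0.02
```

```bash
python3 -m handwheel '[[1,[0,0.1,0],0],[1,[0,0.2,0],0],[1,[0,0.25,0],0],[1,[0,0.25,0],0],[1,[0,0.25,0],0]]' 50; python3 - <<'E'
from h import *
go((497,-187.2,150.1),-101)
E
```

```text
time_s: 16.3
ee_pos: [497.7, -187.4, 149.9]
ee_rot: [-89.4, -0.2, -101.0]
force: [-3.9, 2.0, 11.0]
gripper_width: 19.2
t 16.3 pos [ 497.7 -187.4  149.9] rot [ -89.36   -0.19 -100.98] F [-3.9  2.  11. ] w 19.2 q [-22.  17. 101.  -0.  61.  79.]
shift cm [-0.01 -0.02 -0.07] turn 0.02
```

```bash
python3 -m handwheel '[[1,[0,0.1,-0.05],0],[1,[0,0.2,-0.05],0],[1,[0,0.3,-0.05],0],[1,[0,0.3,-0.05],0],[1,[0,0.3,-0.05],0]]' 55; python3 - <<'E'
from h import *
go((497,-187.2,150.1),-101)
cv2.imwrite('pics/s14.png',vision.grab_frame('scene')[:,:,::-1])
cv2.imwrite('pics/w14.png',vision.grab_frame('wrist')[:,:,::-1])
crop('pics/s14.png','pics/s14c.png',90,190,100,90,8)
go((497,-187.2,150.1),-101)
E
```

```text
time_s: 16.8
ee_pos: [497.6, -187.3, 149.9]
ee_rot: [-89.2, -0.2, -101.0]
force: [-4.9, 1.5, 18.8]
gripper_width: 19.9
t 16.8 pos [ 497.6 -187.3  149.9] rot [ -89.23   -0.21 -100.98] F [-4.9  1.5 18.8] w 19.9 q [-22.  17. 102.  -0.  61.  79.]
shift cm [-0.   -0.02 -0.06] turn 0.02
t 16.9 pos [ 497.5 -187.4  149.9] rot [ -89.23   -0.21 -100.99] F [-5.2  1.7 20.9] w 20.0 q [-22.  17. 102.  -0.  61.  79.]
shift cm [-0.01 -0.02 -0.06] turn 0.01
```

View pics/s14c.png

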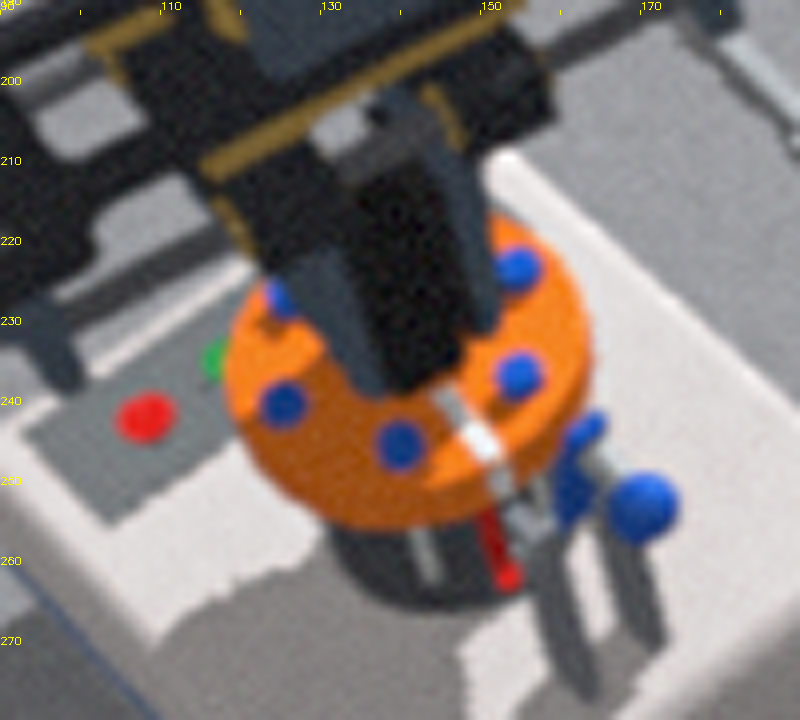

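View pics/w14.png

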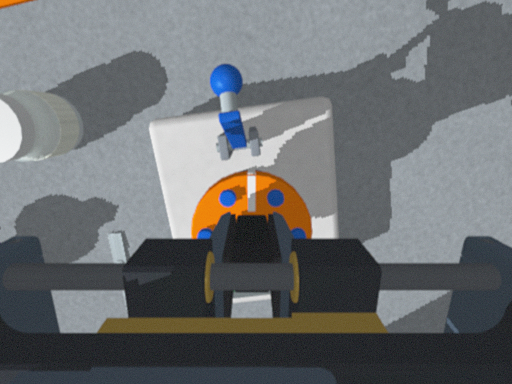

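```bash
python3 - <<'E'
from h import *
S=cam('scene');t=np.linspace(0,6.28,300)
for z in (120,122,124,126):
  q=np.array([proj(S,(497+42*np.cos(a),-187.2+42*np.sin(a),z)) for a in t]);print(z,q[:,1].max())
W=cam('wrist')
print(np.array(cam('wrist')[3])[0,0])
# lever angle from top view
cv2.imwrite('pics/top14.png',vision.grab_frame('top')[:,:,::-1])
E
```

```text
120 257.52919999436335
122 256.93798182185685
124 256.3446771895722
126 255.7492750330419
-0.1899986686666722
```

```bash
python3 - <<'E'
from h import *
go((497,-187.2,150.1),-101)
job.job_done()
go((497,-187.2,150.1),-101)
E
```

```text
t 16.95 pos [ 497.6 -187.4  149.9] rot [ -89.22   -0.21 -100.99] F [-5.5  2.7 19.8] w 19.8 q [-22.  17. 102.  -0.  61.  79.]
shift cm [-0.01 -0.02 -0.06] turn 0.01
the job is handed in; nothing more can be done
the job is handed in; nothing more can be done
```

I handed the job in at 16.95 s, with the gripper still holding the rotor's grip and pushing it down; no verdict is reported.

**What I did**
- **Lever:** I pinched the ball and swung the cover lever up and back to about 1.9 rad (stop at 1.95). It stayed there after release.
- **Rotor:** I took the orange rotor from its stand across the 20 mm grip and put its shaft into the hub. I had matched its yaw to the slot beforehand, so the key slipped in without any searching. Then I pushed it down against the spring.

**Last checks**
- **Spring and stop:** The spring met the shaft at TCP height 162 mm. The rotor came to a hard stop at 149.9 mm; I had worked out 150.1 mm for flush. The push rose from 11 to about 20 N with no further movement.
- **Alignment:** In the last clear side view, partway down, the rotor's white line met the hub's red line. The disc's edge in the final scene picture fits it sitting at 122 mm.
- **Grip:** It was holding at 19.8 mm.
- **Bystanders:** I did not touch the jar, spatula or tube rack.

**Disagreements**
- The top and wrist cameras differed by about 3 mm on the sideways position of the rotor and hub. The grasp bore out the wrist camera for the rotor; for the hub I used a value between the cameras.
- At the end a side force of about 6 N and a tool tilt of about 0.8° remained. About 0.4° of that tilt was already there when I gripped the rotor.

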